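# Load the drying plate and reset its tripped breaker

## Task

The drying plate's breaker has tripped (its lever hangs half-way; the other breaker is on and must be left alone). Raw clay has to warm up from cold, so first stand every raw cup from the ware board on the plate, upright, at least a finger's width clear of one another and with the ring marked in the middle of the plate left bare, holding the cups lightly and setting them down softly because unfired clay cracks; only then reset the tripped breaker by pushing its lever fully off and then throwing it fully on. Check the heat with the infrared thermometer, held steady for three seconds pointing down at that ring with its lens some 10 to 30 cm away, then lay the thermometer back flat on its rubber mat, and leave the other things on the bench undisturbed.

Things in the scene. Friction and masses are not known exactly. Their poses are not given: they have to be found in the camera images.
- plate_mid (a point): middle of the top of the drying plate, a low square electric hot plate 280 x 280 with a dark iron top in a bright rim, 55 above the bench; a thin bright ring of 50 diameter marks the middle, where the heat is read; x and y lie along its sides, z up
- cup1_mid (a point): unfired clay cup, straight-sided, open at the top, 60 outside diameter, wall 5, 72 tall, about 160 g, bone dry and fragile: it cracks if squeezed with more than about 40 N per finger or set down hard. The point is on its axis half-way up (36 above its foot); z is up. Two to four such cups are present, standing on the plywood ware board (absent ones read None)
- cup2_mid (a point): another such cup, same size and point
- cup3_mid (a point): another such cup, same size and point
- cup4_mid (a point): another such cup, same size and point
- a_pivot (a point): the tripped breaker (feeds the drying plate): moulded-case circuit breaker, black, 165 long (its x, away from the robot) by 104 wide (y), lying face up on the power box; the face is 105 above the bench. The point is the lever's hinge axis (along y), 20 below the face. x points to the ON end, the end away from the robot; z up
- lever_a (a joint): grey handle of the tripped breaker, 75 from the hinge axis to its end, which stands 55 above the breaker's face; 28 wide (y) and 20 thick (x) at the end. Reads 0 leaning 0.4 rad from upright towards the robot = fully OFF; 0.4 upright; 0.8 leaning 0.4 rad away from the robot = fully ON. It stays where it is left and takes about 4 N at its end to move; stops at 0 and 0.8. At the start it hangs near the middle, tripped: it must go fully to OFF before it is thrown ON.
- b_pivot (a point): the other breaker, identical, 110 beside the first, on either side of it; its point is likewise its lever's hinge axis
- lever_b (a joint): handle of the other breaker, same shape and values; it stands at ON and must stay there
- therm_grip (a point): infrared thermometer, pistol-shaped, white barrel and grey handle, about 240 g, lying on its side on the mat. The point is in the middle of its barrel's thickness, just ahead of the handle, 64 behind the lens. x points forward along the barrel to the lens, y across the barrel away from the handle, z up as it lies. Barrel 154 long, 44 across (y), 38 thick (z); the 36 x 38 handle leaves the barrel towards -y from 32 behind the point backwards and is 95 long
- therm_lens (a point): centre of the thermometer's lens at the front of the barrel; x is the direction it looks along, y and z as for the grip point
- mat_mid (a point): middle of the top of the thermometer's black rubber mat, 170 (x) x 200 (y), which covers the top of a solid white plaster block of the same outline; the mat's top is 74 above the bench; z up
- wareboard: plywood ware board 210 x 280 x 5 that the cups stand on, flat on the bench, fixed; origin under its middle
- brush_jar: blue jar with brushes, 84 diameter, 165 tall; origin under its middle. Leave alone
- bowl: white bowl, 120 diameter, 55 tall; origin under its middle. Leave alone
- paddle: dark wooden paddle 50 x 275 x 14, lying flat; origin under its shoulder. Leave alone
There are look-alikes about, which are no part of the job. Leave any red look-alike of the part that bears cup2_mid alone.

How it is judged:
On the way, in this order (a step that is already met when the one before it is completed fails the run):
1. every cup stands upright on the plate, clear of the others and of the middle, let go (x of cup1_mid in the frame of plate_mid between -0.115 and 0.115 m and y of cup1_mid in the frame of plate_mid between -0.115 and 0.115 m and z of cup1_mid in the frame of plate_mid between 0.03 and 0.042 m and angle between each of cup1_mid, cup2_mid, cup3_mid, cup4_mid's own z axis and vertical below 0.1 rad and horizontal distance between each of cup1_mid, cup2_mid, cup3_mid, cup4_mid and plate_mid above 0.05 m and linear speed of each of cup1, cup2, cup3, cup4 below 0.02 m/s and contact force between the fingers and cup1 below 0.5 N and horizontal distance between cup1_mid and cup2_mid above 0.072 m and horizontal distance between each of cup1_mid, cup2_mid and cup3_mid above 0.072 m and horizontal distance between each of cup1_mid, cup2_mid, cup3_mid and cup4_mid above 0.072 m and x of cup2_mid in the frame of plate_mid between -0.115 and 0.115 m and y of cup2_mid in the frame of plate_mid between -0.115 and 0.115 m and z of cup2_mid in the frame of plate_mid between 0.03 and 0.042 m and contact force between the fingers and cup2 below 0.5 N and x of cup3_mid in the frame of plate_mid between -0.115 and 0.115 m and y of cup3_mid in the frame of plate_mid between -0.115 and 0.115 m and z of cup3_mid in the frame of plate_mid between 0.03 and 0.042 m and contact force between the fingers and cup3 below 0.5 N and x of cup4_mid in the frame of plate_mid between -0.115 and 0.115 m and y of cup4_mid in the frame of plate_mid between -0.115 and 0.115 m and z of cup4_mid in the frame of plate_mid between 0.03 and 0.042 m and contact force between the fingers and cup4 below 0.5 N), for 0.3 s.
2. the tripped lever is pushed fully off (value of joint lever_a below 0.07 rad), for 0.1 s.
3. the lever is thrown fully on (value of joint lever_a above 0.73 rad), for 0.1 s.
4. the thermometer is held steady, pointing down at the bare middle of the plate (x of plate_mid in the frame of therm_lens between 0.08 and 0.32 m and y of plate_mid in the frame of therm_lens between -0.03 and 0.03 m and z of plate_mid in the frame of therm_lens between -0.03 and 0.03 m and z of therm_lens in the frame of plate_mid above 0.05 m and angle between therm_lens's own x axis and vertical above 1.85 rad and linear speed of thermometer below 0.03 m/s and angular speed of thermometer below 0.15 rad/s), for 2 s.
At the end, for the whole second after the job is handed in: Every cup rests upright on the plate (axis within 115 mm of its middle along both sides, over 50 mm from the middle, over 72 mm from other cups), the tripped lever is above 0.73 rad, the other still on, and the thermometer lies at rest, its grip point within 75 mm of the mat's middle (all of step 1 and value of joint lever_a above 0.73 rad and value of joint lever_b above 0.7 rad and horizontal distance between therm_grip and mat_mid below 0.075 m and height (world z) of therm_grip below 0.101 m and linear speed of thermometer below 0.02 m/s); the robot touches nothing.
It fails at once if the other breaker's lever is moved off its ON position (value of joint lever_b below 0.68 rad).
It fails at once if a cup is squeezed hard (over 100 N summed over both fingers) (contact force between the fingers and cup1 above 100 N or contact force between the fingers and cup2 above 100 N or contact force between the fingers and cup3 above 100 N or contact force between the fingers and cup4 above 100 N).
It fails at once if a cup is dropped or banged down on the plate (over 45 N) (contact force between any of cup1, cup2, cup3, cup4 and plate above 45 N).
It fails at once if the thermometer is dropped on its mat (over 90 N) (contact force between thermometer and mat above 90 N).
It fails at once if the jar, the bowl or the paddle is moved more than 30 mm (distance of any of brush_jar, bowl, paddle from where it was at the start of the episode above 0.03 m).
Of cup1, cup2, cup3, cup4 only 2 to 4 are there at a start; the rules pass over those that are not, and their reading is None.
At some moment in a run one of cup1, cup2, cup3, cup4, thermometer may be knocked a few centimetres aside while the robot is not near it.
It also fails if it takes over 210 s, if anything falls off the work surface, if the arm or the gripper's body presses on something with over 40 N, if the wrist force passes 120 N, or if a joint passes its speed limit or range.

## Robot

A 7-joint arm with a two-finger parallel gripper is mounted at the origin on the work surface. World frame = base frame: x ahead of the robot, y to its left, z up, the work surface at z = 0. Lengths are in m, angles in rad, forces in N, time in s.
With the tool pointing down it reaches from about 0.4 to 0.85 m from the base axis. Payload 10.4 kg.
Tool frame: the origin (TCP) lies midway between the tips of the shut fingers; the grasp point (between the pads) lies 19 mm behind it; z points along the fingers, y is the line along which they close (so a half turn about z gives the same grasp; the last joint's range is limited). The gripper opens to 87 mm and grips with 3 to 60 N. Pads are 19 mm wide; open, the fingers measure 117 mm over their backs; the gripper's body (75 mm by 190 mm) begins 51 mm behind the grasp point.
Start: joints at [-1.343, 0.332, -0.065, 1.46, 0.022, 1.35, -0.088], TCP at [0.155, 0.605, 0.223] pointing down, gripper open.
Joint ranges: [-2.6, 2.6], [-0.5, 2.12], [-1.47, 1.34], [0.16, 2.42], [-1.27, 4.41], [0.06, 2.06], [-2.6, 2.6]. Speed limits (rad/s): [2.22, 2.22, 2.79, 2.79, 3.14, 3.14, 3.14].

## Interface

Orientations are given as a unit quaternion [x, y, z, w].
In Python, from bench import r gives the robot as it stands.
- The arm moves only by the tool arm_command, never from a script. Its arguments are lists of equal length, an entry for each row: "xyz": the shift along the world's x, y, z in m, a list of three; "rot": the turn, a rotation vector about the world's x, y, z in rad, a list of three. In form: {"xyz": [[tx, ty, tz], ...], "rot": [[ax, ay, az], ...]}. A call has 1 to 20 rows; each row is the pose to reach, as a shift and turn from the pose commanded when the call began; what a row does not reach only later rows make up. A row lasts 1/12 s, in which the tool goes at most 41.7 mm and 7.16 degrees, less where a joint would pass 70% of its speed; a pose out of reach is approached as far as the arm can. A call with a gripper value outside its range is refused whole. "grip" is the opening, from 0 (shut) to 1 (fully open), set as the call begins (left out, the last holds). The fingers move at their own pace and stop on an object; "squeeze" is the grip in N (left out, the last holds). Time passes only in rows, so rows that repeat a pose let the fingers close. It gives the time, the measured TCP pose, the force, the opening and the grip force at its end, in the units of the state.
- r.read_state(): the state, without advancing time (a new reading comes with each control period).
- r.camera(name): name is "side" or "top"; returns the picture (420x560x3 uint8, red, green, blue); there is no depth.
- r.camera_model(name): a dict with "fx", "fy", "cx", "cy" (pixels), "k1" (the pictures are not rectified: a ray, as slopes to the right and down, at radius r is drawn at 1 + k1 r^2 times it, then the intrinsics apply), "T" (4x4, takes a point from camera to world coordinates). Camera axes: x right, y up, looking along -z (the intrinsics and any distortion apply to the point x, -y, -z); pixel columns grow to the right and rows downward; lengths in m; the calibration is good to about 2 mm. A picture is of the moment at which its call begins. camera_model takes no time and is no camera call.
- r.close_job(): hands the job in; it is judged then, once.
Trained networks look in the newest picture that a camera, given by its name, has taken for a name from the list of things; names that differ only in an ending like _2 or _b are one class to them, and where a whole thing is asked for, a point or a joint stands for the part that bears it (a point fixed in the world has none). Each returns a list of dicts, best first, with "conf" (0 to 1); they miss things now and then, are a little off and sometimes report something else, mostly with a low value. They report only what shows in the picture. A call takes as long as a camera call. They do not tell look-alikes from the thing itself.
- r.look_for(label, camera): "at" ([x, y, z] in m, in the coordinates of the camera as it stood for that picture, good to about 4 mm: the middle of the surface that is visible of it).
- r.spot_point(label, camera): "at" ([x, y, z] in m, in the coordinates of the camera as it stood for that picture, good to about 4 mm: a listed point, or the origin of a listed thing).
The state is a dict: "time": time; "joint_positions": joint angles; "joint_vel": joint speeds; "joint_torque": joint torques, N m; "ee_pos": TCP position; "eef_rot": TCP orientation; "ft_force": force on the tool from outside, world axes, zero at the start; "torque": the same for the moment, N m; "width": finger opening in m; "grip_force": force on a finger pad.
Only numpy, scipy, OpenCV 4.12 (cv2) and the standard library are available. Lean on these libraries where they do the work, as an engineer would, in place of code of your own. Each camera call takes 0.05 s, during which the arm holds its last target. There are 200 camera calls.

## Working session

There is one attempt and no reset: what is moved stays moved. The work goes in short steps, Python scripts to look and compute and a tool call to move; the robot and the scene stay as the last step left them, time stands still between calls to the robot, and variables do not carry over. Pictures are saved under pics/ and viewed, at most 14 in all, crops included, and the job is handed in when it is done.

Besides the shell and the picture viewer there is one more tool, called after "Request:" as a command line: name --argument value ..., lists and objects as JSON in quotes. arm_command: Moves the arm, as the interface text tells. Its arguments: {"type":"object","properties":{"xyz":{"type":"array"},"rot":{"type":"array"},"grip":{"type":"number"},"squeeze":{"type":"number"}},"required":["xyz","rot"]}

```bash
ls; mkdir -p pics; cat > h.py <<'E'
import numpy as np, cv2
from bench import r
def snap(n,f=None,crop=None,scale=1):
    im=r.camera(n)
    if f:
        o=im[...,::-1]
        if crop: a,b,c,d=crop; o=o[b:d,a:c]
        if scale!=1: o=cv2.resize(o,None,fx=scale,fy=scale,interpolation=cv2.INTER_CUBIC)
        cv2.imwrite('pics/'+f,o)
    return im
def w(n,p):
    T=np.array(r.camera_model(n)['T']); return T[:3,:3]@np.array(p)+T[:3,3]
def pix(n,P):
    m=r.camera_model(n);T=np.array(m['T']);c=T[:3,:3].T@(np.array(P)-T[:3,3])
    s=np.array([c[0]/-c[2],-c[1]/-c[2]]);k=1+m['k1']*(s@s)
    return np.array([m['fx']*s[0]*k+m['cx'],m['fy']*s[1]*k+m['cy']])
def ray(n,u,v,z):
    m=r.camera_model(n);T=np.array(m['T']);d=np.array([(u-m['cx'])/m['fx'],(v-m['cy'])/m['fy']]);s=d.copy()
    for _ in range(20): s=d/(1+m['k1']*(s@s))
    R=T[:3,:3]@np.array([s[0],-s[1],-1]);t=(z-T[2,3])/R[2];return T[:3,3]+t*R
def spots(n,labels,f='spot_point'):
    for l in labels:
        for q in getattr(r,f)(l,n): 
            P=w(n,q['at']);print(n,l,round(q['conf'],2),P.round(3),pix(n,P).round())
E
cat > a.py <<'E'
from h import *
for n in('top','side'):
    snap(n,n+'0.png',scale=1.4)
    print(np.array(r.camera_model(n)['T']).round(2)[:3,3])
    spots(n,['plate_mid','cup1_mid','a_pivot','therm_grip','therm_lens','mat_mid','brush_jar','bowl','paddle','wareboard'])
s=r.read_state();print(s['time'],s['ee_pos'],s['eef_rot'])
E
python3 a.py
```

```text
pics
[ 0.28 -0.02  1.4 ]
top plate_mid 0.57 [0.503 0.265 0.054] [174. 219.]
top cup1_mid 0.61 [ 0.587 -0.118  0.044] [301. 194.]
top a_pivot 0.63 [ 0.506 -0.316  0.084] [368. 218.]
top therm_grip 0.6 [ 0.446 -0.104  0.094] [297. 237.]
top therm_lens 0.6 [ 0.449 -0.164  0.092] [318. 236.]
top therm_lens 0.45 [ 0.501 -0.425  0.088] [406. 219.]
top mat_mid 0.58 [ 0.417 -0.072  0.075] [286. 248.]
top brush_jar 0.76 [ 0.749 -0.286 -0.001] [351. 149.]
top bowl 0.59 [0.775 0.224 0.   ] [194. 140.]
top bowl 0.15 [ 0.586 -0.012  0.037] [266. 194.]
top paddle 0.74 [ 0.807 -0.043  0.003] [276. 131.]
top paddle 0.3 [ 0.68  -0.122  0.043] [302. 165.]
top wareboard 0.85 [ 0.637 -0.063  0.   ] [283. 181.]
top wareboard 0.17 [0.687 0.001 0.043] [263. 162.]
[ 0.2  -1.1   1.12]
side plate_mid 0.96 [0.501 0.272 0.054] [231. 162.]
side cup1_mid 0.79 [ 0.591 -0.119  0.038] [290. 234.]
side cup1_mid 0.42 [ 0.512 -0.314  0.083] [287. 278.]
side a_pivot 0.86 [ 0.512 -0.314  0.08 ] [287. 278.]
side therm_grip 0.78 [ 0.451 -0.099  0.091] [245. 227.]
side therm_lens 0.74 [ 0.45  -0.165  0.094] [250. 242.]
side mat_mid 0.67 [ 0.776  0.22  -0.001] [306. 169.]
side mat_mid 0.6 [ 0.421 -0.078  0.074] [233. 228.]
side brush_jar 0.77 [ 0.751 -0.281  0.   ] [357. 268.]
side brush_jar 0.7 [ 0.814 -0.037  0.002] [343. 211.]
side bowl 0.6 [ 0.775  0.223 -0.001] [305. 169.]
side paddle 0.8 [ 0.812 -0.037  0.004] [343. 211.]
side wareboard 0.66 [ 0.638 -0.061 -0.004] [297. 228.]
1.1 [0.15510507 0.60545719 0.22257711] [ 1.25080142e-01  9.92146641e-01  2.86698737e-05 -3.47895315e-06]
```

View pics/top0.png

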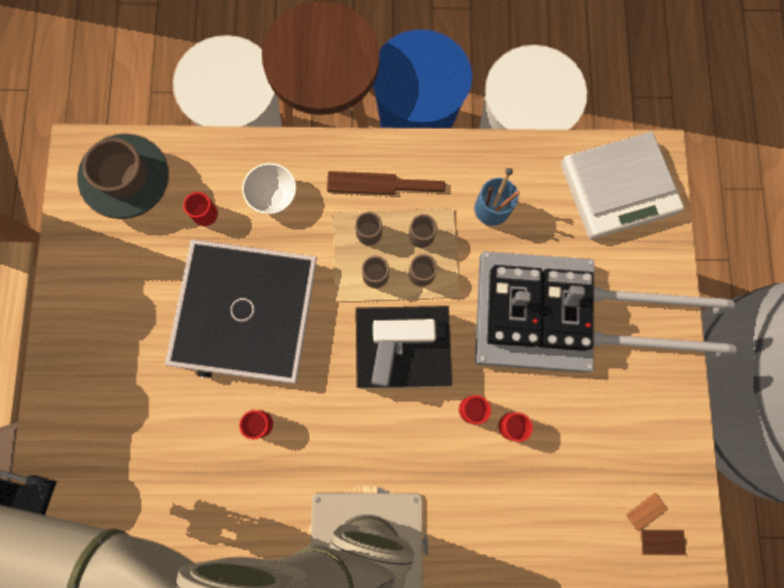

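View pics/side0.png

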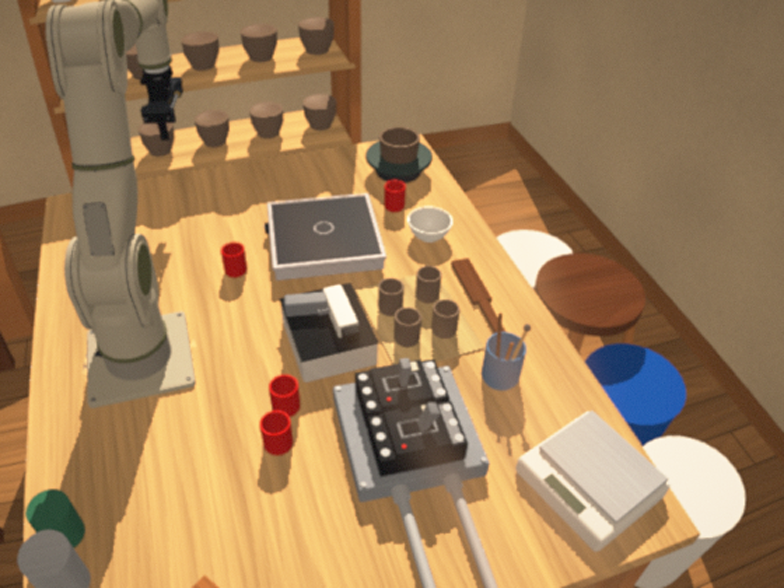

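```bash
cat > b.py <<'E'
from h import *
im=snap('top'); 
o=np.hstack([cv2.resize(im[140:225,230:345,::-1],None,fx=3.4,fy=3.4,interpolation=3),cv2.resize(im[175:260,335:435,::-1],None,fx=3.4,fy=3.4,interpolation=3)])
cv2.imwrite('pics/crop1.png',o)
big=cv2.resize(cv2.cvtColor(im,cv2.COLOR_RGB2GRAY)[135:225,225:345],None,fx=6,fy=6,interpolation=3)
c=cv2.HoughCircles(big,cv2.HOUGH_GRADIENT,1,120,param1=80,param2=20,minRadius=45,maxRadius=75)
for u,v,R in c[0]: print('circ',u/6+225,v/6+135,R/6,ray('top',u/6+225-.4,v/6+135-.4,.077).round(3))
hsv=cv2.cvtColor(im,cv2.COLOR_RGB2HSV)
for u,v in [(193,243),(315,258),(295,381),(168,364),(242,309)]: print('plate',ray('top',u/1.4,v/1.4,.055).round(3))
for n in('top','side'):
  if n=='side': snap('side')
  spots(n,['cup1_mid','lever_a','b_pivot'])
  spots(n,['cup1_mid','cup2_mid','lever_a','lever_b'],'look_for')
E
python3 b.py
```

```text
circ 268.41666 192.41667 9.633333 [ 0.584 -0.017  0.077]
circ 302.41666 162.41667 9.616667 [ 0.679 -0.12   0.077]
circ 263.75 160.91667 9.05 [ 0.683 -0.002  0.077]
circ 303.25 191.25 9.633333 [ 0.588 -0.122  0.077]
plate [0.644 0.383 0.055]
plate [0.613 0.115 0.055]
plate [0.345 0.151 0.055]
plate [0.38  0.419 0.055]
plate [0.498 0.269 0.055]
top cup1_mid 0.79 [ 0.587 -0.118  0.043] [301. 194.]Traceback (most recent call last):
  File "b.py", line 12, in <module>
    spots(n,['cup1_mid','lever_a','b_pivot'])
    ~~~~~^^^^^^^^^^^^^^^^^^^^^^^^^^^^^^^^^^^^
  File "h.py", line 23, in spots
    for q in getattr(r,f)(l,n):
             ~~~~~~~~~~~~^^^^^
ValueError: it knows: a_pivot, b_pivot, bowl, brush_jar, cup1_mid, cup2_mid, cup3_mid, cup4_mid, mat_mid, paddle, plate_mid, therm_grip, therm_lens, wareboard
```

View pics/crop1.png

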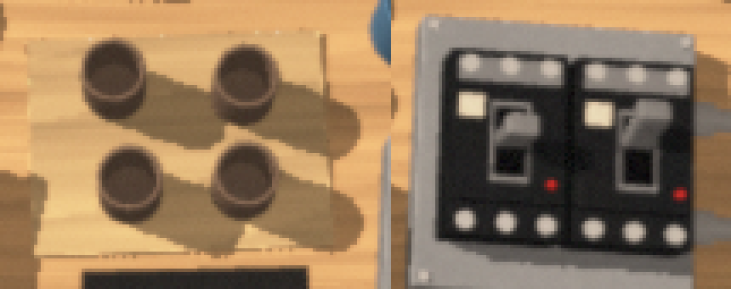

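The four brown clay cups on the board are at full-picture pixels (268,192), (303,191), (264,161) and (302,162). The red look-alikes are at (143,149), (182,303), (339,292) and (368,304), so I choose the brown ones. Breaker A, the tripped one, is the left one at (368,218), its lever near upright. The right one is leaning away, so it is on.

Request:
arm_command --xyz '[[0.295,-0.255,0.05],[0.295,-0.255,0.05],[0.295,-0.255,0.05],[0.295,-0.255,0.05],[0.295,-0.255,0.05],[0.295,-0.255,0.05],[0.295,-0.255,0.05],[0.295,-0.255,0.05],[0.295,-0.255,0.05],[0.429,-0.622,-0.063],[0.429,-0.622,-0.063],[0.429,-0.622,-0.063],[0.429,-0.622,-0.063],[0.429,-0.622,-0.063],[0.429,-0.622,-0.063],[0.429,-0.622,-0.063],[0.429,-0.622,-0.063],[0.429,-0.622,-0.063],[0.429,-0.622,-0.063],[0.429,-0.622,-0.063]]' --rot '[[0,0,0],[0,0,0],[0,0,0],[0,0,0],[0,0,0],[0,0,0],[0,0,0],[0,0,0],[0,0,0],[0,0,0],[0,0,0],[0,0,0],[0,0,0],[0,0,0],[0,0,0],[0,0,0],[0,0,0],[0,0,0],[0,0,0],[0,0,0]]' --grip 1 --squeeze 12

```text
time: 2.87
ee_pos: [0.5843, -0.0252, 0.158]
eef_rot: [0.129, 0.992, -0.002, -0.0]
ft_force: [-0.3, -1.8, -0.9]
width: 0.087
grip_force: 0.0
```

Request:
arm_command --xyz '[[0,0,-0.03],[0,0,-0.06],[0,0,-0.09],[0,0,-0.11],[0,0,-0.12],[0,0,-0.123],[0,0,-0.123],[0,0,-0.123]]' --rot '[[0,0,0],[0,0,0],[0,0,0],[0,0,0],[0,0,0],[0,0,0],[0,0,0],[0,0,0]]'

```text
time: 3.53
ee_pos: [0.585, -0.0165, 0.0379]
eef_rot: [0.125, 0.992, 0.0, 0.001]
ft_force: [-0.2, 0.3, 0.4]
width: 0.087
grip_force: 0.0
```

Request:
arm_command --xyz '[[0,0,0],[0,0,0],[0,0,0],[0,0,0],[0,0,0],[0,0,0],[0,0,0],[0,0,0]]' --rot '[[0,0,0],[0,0,0],[0,0,0],[0,0,0],[0,0,0],[0,0,0],[0,0,0],[0,0,0]]' --grip 0.55 --squeeze 12

```text
time: 4.2
ee_pos: [0.5843, -0.0162, 0.0369]
eef_rot: [0.125, 0.992, 0.0, 0.0]
ft_force: [-0.5, 1.7, 4.3]
width: 0.0596
grip_force: 12.0
```

Request:
arm_command --xyz '[[0,0,0.02],[0,0,0.05],[0,0,0.09],[0,0.02,0.13],[0.002,0.06,0.15],[0.004,0.1,0.15],[0.004,0.14,0.15],[0.004,0.18,0.15],[0.004,0.22,0.15],[0.004,0.26,0.15],[0.004,0.3,0.15],[0.004,0.33,0.15],[0.004,0.35,0.15],[0.004,0.356,0.14],[0.004,0.356,0.12],[0.004,0.356,0.1],[0.004,0.356,0.08],[0.004,0.356,0.065],[0.004,0.356,0.06],[0.004,0.356,0.058]]' --rot '[[0,0,0],[0,0,0],[0,0,0],[0,0,0],[0,0,0],[0,0,0],[0,0,0],[0,0,0],[0,0,0],[0,0,0],[0,0,0],[0,0,0],[0,0,0],[0,0,0],[0,0,0],[0,0,0],[0,0,0],[0,0,0],[0,0,0],[0,0,0]]'

```text
time: 5.87
ee_pos: [0.5875, 0.338, 0.0927]
eef_rot: [0.126, 0.992, -0.001, -0.001]
ft_force: [-0.4, -0.6, -2.1]
width: 0.0593
grip_force: 12.0
```

Request:
arm_command --xyz '[[0,0,-0.001],[0,0,-0.002],[0,0,-0.003],[0,0,-0.004],[0,0,-0.005],[0,0,-0.006],[0,0,-0.007],[0,0,-0.007]]' --rot '[[0,0,0],[0,0,0],[0,0,0],[0,0,0],[0,0,0],[0,0,0],[0,0,0],[0,0,0]]'

```text
time: 6.53
ee_pos: [0.588, 0.3395, 0.0874]
eef_rot: [0.125, 0.992, -0.0, -0.0]
ft_force: [-0.4, 0.3, -2.2]
width: 0.059
grip_force: 12.0
```

Request:
arm_command --xyz '[[0,0,-0.001],[0,0,-0.002],[0,0,-0.002]]' --rot '[[0,0,0],[0,0,0],[0,0,0]]'

```text
time: 6.78
ee_pos: [0.5882, 0.3395, 0.0869]
eef_rot: [0.125, 0.992, 0.0, 0.0]
ft_force: [-3.8, -1.6, 8.4]
width: 0.0594
grip_force: 12.0
```

Request:
arm_command --xyz '[[0,0,0.001],[0,0,0.001],[0,0,0.001],[0,0,0.001],[0,0,0.001]]' --rot '[[0,0,0],[0,0,0],[0,0,0],[0,0,0],[0,0,0]]' --grip 0.9

```text
time: 7.2
ee_pos: [0.5881, 0.3395, 0.0865]
eef_rot: [0.125, 0.992, 0.0, -0.0]
ft_force: [-0.2, 0.5, 0.1]
width: 0.0772
grip_force: 0.0
```

Request:
arm_command --xyz '[[0,0,0.02],[0,0,0.05],[0,0,0.09],[0,0,0.12]]' --rot '[[0,0,0],[0,0,0],[0,0,0],[0,0,0]]'

```text
time: 7.53
ee_pos: [0.5883, 0.3395, 0.2092]
eef_rot: [0.125, 0.992, 0.0, 0.0]
ft_force: [1.7, 1.0, 1.4]
width: 0.0785
grip_force: 0.0
```

```bash
cat > c.py <<'E'
from h import *
import sys
snap('side',sys.argv[1] if len(sys.argv)>1 else None,(120,120,380,340),2.5)
spots('side',['cup1_mid','therm_grip'])
im=snap('top')
big=cv2.resize(cv2.cvtColor(im,cv2.COLOR_RGB2GRAY)[135:225,225:345],None,fx=6,fy=6,interpolation=3)
c=cv2.HoughCircles(big,cv2.HOUGH_GRADIENT,1,120,param1=80,param2=20,minRadius=45,maxRadius=75)
if c is not None:
  for u,v,R in c[0]: print('circ',u/6+225,v/6+135,R/6,ray('top',u/6+225-.4,v/6+135-.4,.077).round(3))
s=r.read_state();print(s['time'],s['ee_pos'])
E
python3 c.py side1.png
```

```text
side cup1_mid 0.98 [ 0.594 -0.121  0.038] [291. 234.]
side therm_grip 0.69 [0.593 0.339 0.094] [250. 139.]
side therm_grip 0.56 [ 0.453 -0.098  0.09 ] [245. 227.]
circ 303.41666 191.25 9.616667 [ 0.588 -0.123  0.077]
circ 303.25 162.41667 9.633333 [ 0.679 -0.123  0.077]
circ 263.08334 160.75 9.266666 [0.683 0.    0.077]
7.7333 [0.58846841 0.3396682  0.20733783]
```

View pics/side1.png

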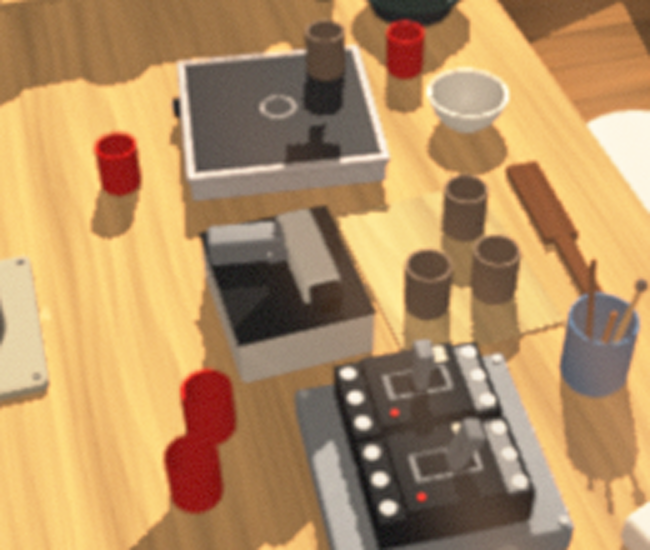

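The first cup stands at the far left of the plate, at crop (325,60). Three cups are left on the board, and the thermometer lies unchanged on its mat.

Request:
arm_command --xyz '[[0,-0.02,0],[0,-0.06,0],[0,-0.1,0],[0,-0.14,0],[0,-0.18,0],[0,-0.22,0],[0,-0.26,0],[0.001,-0.3,0],[0.001,-0.34,0],[0.001,-0.38,0],[0.001,-0.42,0],[0.001,-0.445,0],[0.001,-0.46,-0.01],[0.001,-0.46,-0.04],[0.001,-0.46,-0.08],[0.001,-0.46,-0.12],[0.001,-0.46,-0.15],[0.001,-0.46,-0.165],[0.001,-0.46,-0.17],[0.001,-0.46,-0.17]]' --rot '[[0,0,0],[0,0,0],[0,0,0],[0,0,0],[0,0,0],[0,0,0],[0,0,0],[0,0,0],[0,0,0],[0,0,0],[0,0,0],[0,0,0],[0,0,0],[0,0,0],[0,0,0],[0,0,0],[0,0,0],[0,0,0],[0,0,0],[0,0,0]]' --grip 1

```text
time: 9.4
ee_pos: [0.5875, -0.1204, 0.0345]
eef_rot: [0.125, 0.992, -0.0, -0.002]
ft_force: [-0.3, 0.5, 0.7]
width: 0.0869
grip_force: 0.0
```

Request:
arm_command --xyz '[[0,0,0],[0,0,0],[0,0,0],[0,0,0],[0,0,0],[0,0,0],[0,0,0],[0,0,0]]' --rot '[[0,0,0],[0,0,0],[0,0,0],[0,0,0],[0,0,0],[0,0,0],[0,0,0],[0,0,0]]' --grip 0.55

```text
time: 10.07
ee_pos: [0.5896, -0.1204, 0.0373]
eef_rot: [0.125, 0.992, 0.0, 0.001]
ft_force: [-1.0, 1.1, 7.3]
width: 0.06
grip_force: 12.0
```

Request:
arm_command --xyz '[[0,0,0.02],[0,0,0.05],[0,0,0.09],[0,0.01,0.13],[-0.005,0.04,0.16],[-0.017,0.075,0.16],[-0.03,0.11,0.16],[-0.043,0.145,0.16],[-0.056,0.18,0.16],[-0.068,0.215,0.16],[-0.08,0.25,0.16],[-0.093,0.285,0.16],[-0.105,0.32,0.16],[-0.117,0.355,0.16],[-0.129,0.39,0.16],[-0.141,0.425,0.16],[-0.152,0.455,0.16],[-0.158,0.473,0.16],[-0.16,0.479,0.15],[-0.16,0.479,0.13]]' --rot '[[0,0,0],[0,0,0],[0,0,0],[0,0,0],[0,0,0],[0,0,0],[0,0,0],[0,0,0],[0,0,0],[0,0,0],[0,0,0],[0,0,0],[0,0,0],[0,0,0],[0,0,0],[0,0,0],[0,0,0],[0,0,0],[0,0,0],[0,0,0]]'

```text
time: 11.73
ee_pos: [0.4289, 0.361, 0.1675]
eef_rot: [0.124, 0.992, 0.002, 0.001]
ft_force: [-0.3, -1.0, -2.3]
width: 0.0602
grip_force: 12.0
```

Request:
arm_command --xyz '[[0,0,-0.02],[0,0,-0.04],[0,0,-0.06],[0,0,-0.07],[0,0,-0.074],[0,0,-0.076],[0,0,-0.077],[0,0,-0.078],[0,0,-0.079],[0,0,-0.08],[0,0,-0.08]]' --rot '[[0,0,0],[0,0,0],[0,0,0],[0,0,0],[0,0,0],[0,0,0],[0,0,0],[0,0,0],[0,0,0],[0,0,0],[0,0,0]]'

```text
time: 12.65
ee_pos: [0.4294, 0.3588, 0.0873]
eef_rot: [0.125, 0.992, 0.001, 0.0]
ft_force: [0.2, 0.0, 2.1]
width: 0.0603
grip_force: 12.0
```

Request:
arm_command --xyz '[[0,0,0],[0,0,0],[0,0,0],[0,0,0],[0,0,0]]' --rot '[[0,0,0],[0,0,0],[0,0,0],[0,0,0],[0,0,0]]' --grip 0.9

```text
time: 13.07
ee_pos: [0.4291, 0.3584, 0.0865]
eef_rot: [0.125, 0.992, 0.0, -0.0]
ft_force: [-0.1, 0.1, -1.2]
width: 0.0771
grip_force: 0.0
```

Request:
arm_command --xyz '[[0,0,0.02],[0,0,0.05],[0,0,0.09],[0,0,0.12]]' --rot '[[0,0,0],[0,0,0],[0,0,0],[0,0,0]]'

```text
time: 13.4
ee_pos: [0.4293, 0.3585, 0.2092]
eef_rot: [0.125, 0.992, 0.0, 0.0]
ft_force: [-0.4, 0.2, 0.3]
width: 0.078
grip_force: 0.0
```

```bash
python3 c.py
```

```text
side cup1_mid 0.58 [0.433 0.36  0.093] [207. 144.]
side therm_grip 0.79 [ 0.45  -0.098  0.091] [244. 227.]
side therm_grip 0.45 [ 0.452 -0.165  0.092] [251. 242.]
circ 263.25 160.41667 9.616667 [ 0.684 -0.     0.077]
circ 301.41666 162.41667 8.683333 [ 0.679 -0.117  0.077]
13.6 [0.42934958 0.3586848  0.20720511]
```

Request:
arm_command --xyz '[[0.015,-0.02,0],[0.035,-0.05,0],[0.057,-0.08,0],[0.08,-0.112,0],[0.103,-0.145,0],[0.126,-0.177,0],[0.149,-0.21,0],[0.172,-0.242,0],[0.195,-0.274,0],[0.218,-0.306,0],[0.238,-0.335,0],[0.25,-0.352,0],[0.255,-0.359,-0.01],[0.255,-0.359,-0.04],[0.255,-0.359,-0.08],[0.255,-0.359,-0.12],[0.255,-0.359,-0.15],[0.255,-0.359,-0.165],[0.255,-0.359,-0.17],[0.255,-0.359,-0.17]]' --rot '[[0,0,0],[0,0,0],[0,0,0],[0,0,0],[0,0,0],[0,0,0],[0,0,0],[0,0,0],[0,0,0],[0,0,0],[0,0,0],[0,0,0],[0,0,0],[0,0,0],[0,0,0],[0,0,0],[0,0,0],[0,0,0],[0,0,0],[0,0,0]]' --grip 1

```text
time: 15.27
ee_pos: [0.6822, 0.0004, 0.0339]
eef_rot: [0.125, 0.992, -0.0, -0.002]
ft_force: [-0.2, -0.4, 0.1]
width: 0.0868
grip_force: 0.0
```

Request:
arm_command --xyz '[[0,0,0],[0,0,0],[0,0,0],[0,0,0],[0,0,0],[0,0,0],[0,0,0],[0,0,0]]' --rot '[[0,0,0],[0,0,0],[0,0,0],[0,0,0],[0,0,0],[0,0,0],[0,0,0],[0,0,0]]' --grip 0.55

```text
time: 15.93
ee_pos: [0.6846, -0.0003, 0.0375]
eef_rot: [0.125, 0.992, 0.0, 0.001]
ft_force: [-1.3, -0.3, 5.8]
width: 0.0607
grip_force: 12.0
```

Request:
arm_command --xyz '[[0,0,0.02],[0,0,0.05],[0,0,0.09],[0,0.005,0.13],[-0.012,0.02,0.15],[-0.03,0.05,0.15],[-0.05,0.08,0.15],[-0.07,0.11,0.15],[-0.09,0.14,0.15],[-0.105,0.165,0.15],[-0.113,0.178,0.15],[-0.115,0.181,0.14],[-0.115,0.181,0.12],[-0.115,0.181,0.1],[-0.115,0.181,0.08],[-0.115,0.181,0.066],[-0.115,0.181,0.058],[-0.115,0.181,0.055],[-0.115,0.181,0.054],[-0.115,0.181,0.053]]' --rot '[[0,0,0],[0,0,0],[0,0,0],[0,0,0],[0,0,0],[0,0,0],[0,0,0],[0,0,0],[0,0,0],[0,0,0],[0,0,0],[0,0,0],[0,0,0],[0,0,0],[0,0,0],[0,0,0],[0,0,0],[0,0,0],[0,0,0],[0,0,0]]'

```text
time: 17.6
ee_pos: [0.5697, 0.1802, 0.0901]
eef_rot: [0.125, 0.992, 0.0, 0.0]
ft_force: [0.5, 0.5, -0.5]
width: 0.061
grip_force: 12.0
```

Request:
arm_command --xyz '[[0,0,-0.001],[0,0,-0.002],[0,0,-0.003],[0,0,-0.0035],[0,0,-0.0035]]' --rot '[[0,0,0],[0,0,0],[0,0,0],[0,0,0],[0,0,0]]'

```text
time: 18.02
ee_pos: [0.5695, 0.1806, 0.0874]
eef_rot: [0.125, 0.992, 0.0, 0.0]
ft_force: [-3.0, -0.6, 8.2]
width: 0.0608
grip_force: 12.0
```

Request:
arm_command --xyz '[[0,0,0.0005],[0,0,0.0005],[0,0,0.0005],[0,0,0.0005],[0,0,0.0005]]' --rot '[[0,0,0],[0,0,0],[0,0,0],[0,0,0],[0,0,0]]' --grip 0.9

```text
time: 18.43
ee_pos: [0.5691, 0.1805, 0.0865]
eef_rot: [0.125, 0.992, 0.0, -0.0]
ft_force: [-0.1, -0.1, 0.5]
width: 0.0774
grip_force: 0.0
```

Request:
arm_command --xyz '[[0,0,0.02],[0,0,0.05],[0,0,0.09],[0,0,0.12]]' --rot '[[0,0,0],[0,0,0],[0,0,0],[0,0,0]]'

```text
time: 18.77
ee_pos: [0.5693, 0.1804, 0.2091]
eef_rot: [0.125, 0.992, 0.0, 0.0]
ft_force: [1.2, 0.3, -0.1]
width: 0.0781
grip_force: 0.0
```

```bash
python3 c.py
```

```text
side cup1_mid 0.59 [0.434 0.359 0.09 ] [207. 144.]
circ 302.41666 162.41667 9.616667 [ 0.679 -0.12   0.077]
18.9667 [0.56942296 0.18060759 0.20721214]
```

Request:
arm_command --xyz '[[0.008,-0.02,0],[0.02,-0.055,0],[0.034,-0.092,0],[0.048,-0.13,0],[0.062,-0.168,0],[0.076,-0.206,0],[0.09,-0.244,0],[0.102,-0.276,0],[0.109,-0.295,0],[0.111,-0.301,-0.005],[0.111,-0.301,-0.02],[0.111,-0.301,-0.05],[0.111,-0.301,-0.09],[0.111,-0.301,-0.13],[0.111,-0.301,-0.155],[0.111,-0.301,-0.166],[0.111,-0.301,-0.17],[0.111,-0.301,-0.17]]' --rot '[[0,0,0],[0,0,0],[0,0,0],[0,0,0],[0,0,0],[0,0,0],[0,0,0],[0,0,0],[0,0,0],[0,0,0],[0,0,0],[0,0,0],[0,0,0],[0,0,0],[0,0,0],[0,0,0],[0,0,0],[0,0,0]]' --grip 1

```text
time: 20.47
ee_pos: [0.6798, -0.12, 0.0361]
eef_rot: [0.125, 0.992, 0.0, -0.001]
ft_force: [-0.3, 0.8, 0.4]
width: 0.0868
grip_force: 0.0
```

Request:
arm_command --xyz '[[0,0,0],[0,0,0],[0,0,0],[0,0,0],[0,0,0],[0,0,0],[0,0,0],[0,0,0]]' --rot '[[0,0,0],[0,0,0],[0,0,0],[0,0,0],[0,0,0],[0,0,0],[0,0,0],[0,0,0]]' --grip 0.55

```text
time: 21.13
ee_pos: [0.6806, -0.1204, 0.0373]
eef_rot: [0.125, 0.992, 0.0, 0.001]
ft_force: [-0.3, 0.1, 6.3]
width: 0.0606
grip_force: 12.0
```

Request:
arm_command --xyz '[[0,0,0.02],[0,0,0.05],[0,0,0.09],[0,0,0.13],[-0.01,0.012,0.16],[-0.028,0.033,0.17],[-0.052,0.062,0.17],[-0.077,0.091,0.17],[-0.102,0.12,0.17],[-0.126,0.15,0.17],[-0.15,0.178,0.17],[-0.175,0.207,0.17],[-0.2,0.236,0.17],[-0.224,0.265,0.17],[-0.247,0.293,0.17],[-0.262,0.311,0.17],[-0.269,0.319,0.16],[-0.27,0.32,0.14],[-0.27,0.32,0.12],[-0.27,0.32,0.1]]' --rot '[[0,0,0],[0,0,0],[0,0,0],[0,0,0],[0,0,0],[0,0,0],[0,0,0],[0,0,0],[0,0,0],[0,0,0],[0,0,0],[0,0,0],[0,0,0],[0,0,0],[0,0,0],[0,0,0],[0,0,0],[0,0,0],[0,0,0],[0,0,0]]'

```text
time: 22.8
ee_pos: [0.4101, 0.1988, 0.1352]
eef_rot: [0.125, 0.992, -0.0, 0.0]
ft_force: [-0.0, 0.4, -1.4]
width: 0.0609
grip_force: 12.0
```

Request:
arm_command --xyz '[[0,0,-0.015],[0,0,-0.03],[0,0,-0.039],[0,0,-0.043],[0,0,-0.045],[0,0,-0.046],[0,0,-0.047],[0,0,-0.048],[0,0,-0.049],[0,0,-0.05],[0,0,-0.05]]' --rot '[[0,0,0],[0,0,0],[0,0,0],[0,0,0],[0,0,0],[0,0,0],[0,0,0],[0,0,0],[0,0,0],[0,0,0],[0,0,0]]'

```text
time: 23.72
ee_pos: [0.4104, 0.1996, 0.0872]
eef_rot: [0.125, 0.992, 0.0, 0.0]
ft_force: [-1.4, -0.7, 3.5]
width: 0.0604
grip_force: 12.0
```

Request:
arm_command --xyz '[[0,0,0],[0,0,0],[0,0,0],[0,0,0],[0,0,0]]' --rot '[[0,0,0],[0,0,0],[0,0,0],[0,0,0],[0,0,0]]' --grip 0.9

```text
time: 24.13
ee_pos: [0.4101, 0.1995, 0.0866]
eef_rot: [0.125, 0.992, 0.0, 0.0]
ft_force: [-0.4, -0.6, 0.2]
width: 0.0775
grip_force: 0.0
```

Request:
arm_command --xyz '[[0,0,0.02],[0,0,0.05],[0,0,0.09],[0,0,0.12],[0,-0.03,0.14],[0,-0.07,0.14],[0,-0.11,0.14],[0,-0.15,0.14],[0,-0.19,0.14],[0,-0.21,0.14]]' --rot '[[0,0,0],[0,0,0],[0,0,0],[0,0,0],[0,0,0],[0,0,0],[0,0,0],[0,0,0],[0,0,0],[0,0,0]]'

```text
time: 24.97
ee_pos: [0.4097, -0.015, 0.2268]
eef_rot: [0.127, 0.992, 0.0, 0.0]
ft_force: [-0.3, -0.2, -0.4]
width: 0.0784
grip_force: 0.0
```

```bash
cat > d.py <<'E'
from h import *
a=snap('side')[80:300,150:370,::-1]; b=snap('top')[150:300,100:430,::-1]
print([ (l,[w('top',q['at']).round(3) for q in r.spot_point(l,'top')]) for l in('plate_mid','a_pivot','therm_grip','therm_lens')])
cv2.imwrite('pics/s2.png',cv2.resize(a,None,fx=2.6,fy=2.6,interpolation=3));cv2.imwrite('pics/t2.png',cv2.resize(b,None,fx=2.4,fy=2.4,interpolation=3))
E
python3 d.py
```

```text
[('plate_mid', [array([0.503, 0.265, 0.052])]), ('a_pivot', [array([ 0.506, -0.317,  0.084])]), ('therm_grip', [array([ 0.446, -0.104,  0.093])]), ('therm_lens', [array([ 0.447, -0.165,  0.092]), array([0.587, 0.34 , 0.089])])]
```

View pics/t2.png

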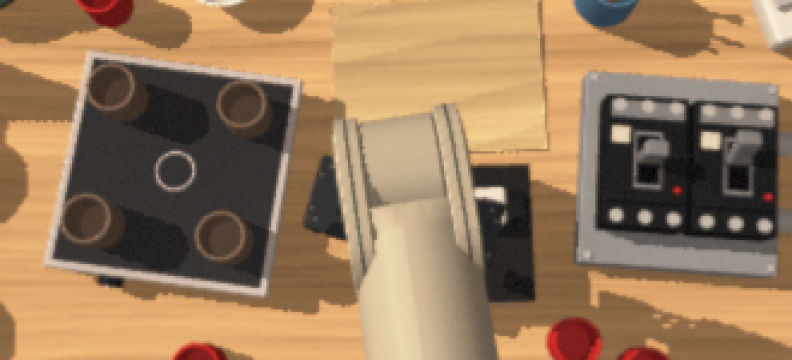

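View pics/s2.png

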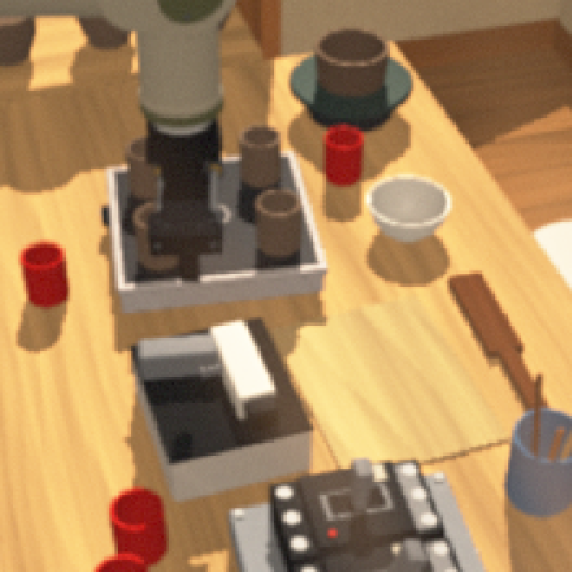

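All four brown cups stand on the plate, at top crop (112,88), (242,104), (88,218) and (221,237). The ring at (176,172) is bare. The thermometer is still on its mat. Next is lever A, at crop (652,150).

Request:
arm_command --xyz '[[0.015,-0.03,0],[0.033,-0.068,0],[0.05,-0.105,0],[0.067,-0.14,0],[0.085,-0.175,0],[0.102,-0.21,0],[0.12,-0.245,0],[0.137,-0.28,0],[0.147,-0.3,0],[0.15,-0.307,0],[0.15,-0.307,-0.02],[0.15,-0.307,-0.05],[0.15,-0.307,-0.08],[0.15,-0.307,-0.093],[0.15,-0.307,-0.097],[0.15,-0.307,-0.097]]' --rot '[[0,0,0.05],[0,0,0.1],[0,0,0.15],[0,0,0.2],[0,0,0.21],[0,0,0.21],[0,0,0.21],[0,0,0.21],[0,0,0.21],[0,0,0.21],[0,0,0.21],[0,0,0.21],[0,0,0.21],[0,0,0.21],[0,0,0.21],[0,0,0.21]]' --grip 0

```text
time: 26.6
ee_pos: [0.5603, -0.3164, 0.1292]
eef_rot: [0.02, 1.0, 0.0, -0.001]
ft_force: [-0.4, -0.4, 0.5]
width: 0.0006
grip_force: 0.0
```

Request:
arm_command --xyz '[[-0.01,0,0],[-0.02,0,0],[-0.03,0,0],[-0.037,0,0],[-0.042,0,0],[-0.045,0,0],[-0.045,0,0]]' --rot '[[0,0,0],[0,0,0],[0,0,0],[0,0,0],[0,0,0],[0,0,0],[0,0,0]]'

```text
time: 27.18
ee_pos: [0.5155, -0.3176, 0.1308]
eef_rot: [0.02, 1.0, -0.0, 0.001]
ft_force: [2.9, -0.6, 1.8]
width: 0.0006
grip_force: 1.7
```

Request:
arm_command --xyz '[[-0.003,0,0],[-0.006,0,0],[-0.008,0,0],[-0.01,0,0],[-0.01,0,0],[-0.01,0,0]]' --rot '[[0,0,0],[0,0,0],[0,0,0],[0,0,0],[0,0,0],[0,0,0]]'

```text
time: 27.68
ee_pos: [0.5061, -0.3171, 0.1296]
eef_rot: [0.02, 1.0, -0.0, 0.001]
ft_force: [6.4, 0.3, -1.0]
width: 0.0004
grip_force: 3.2
```

Request:
arm_command --xyz '[[-0.002,0,0],[-0.004,0,0],[-0.006,0,0],[-0.008,0,0],[-0.008,0,0],[-0.008,0,0]]' --rot '[[0,0,0],[0,0,0],[0,0,0],[0,0,0],[0,0,0],[0,0,0]]'

```text
time: 28.18
ee_pos: [0.5047, -0.3167, 0.1306]
eef_rot: [0.018, 1.0, -0.002, 0.006]
ft_force: [34.8, -6.6, -15.6]
width: 0.0004
grip_force: 16.0
```

Request:
arm_command --xyz '[[0.01,0,0],[0.03,0,0],[0.035,0,0.03],[0.035,0,0.06],[0.02,0,0.08],[-0.015,0,0.08],[-0.05,0,0.08],[-0.065,0,0.075],[-0.065,0,0.05],[-0.065,0,0.02],[-0.065,0,0.003],[-0.065,0,0],[-0.065,0,0]]' --rot '[[0,0,0],[0,0,0],[0,0,0],[0,0,0],[0,0,0],[0,0,0],[0,0,0],[0,0,0],[0,0,0],[0,0,0],[0,0,0],[0,0,0],[0,0,0]]'

```text
time: 29.27
ee_pos: [0.4307, -0.3174, 0.1287]
eef_rot: [0.021, 1.0, 0.0, -0.002]
ft_force: [0.3, 0.1, -0.6]
width: 0.0004
grip_force: 0.0
```

Request:
arm_command --xyz '[[0.015,0,0],[0.03,0,0],[0.042,0,0],[0.052,0,0],[0.06,0,0],[0.067,0,0],[0.071,0,0],[0.074,0,0],[0.076,0,0],[0.078,0,0],[0.078,0,0]]' --rot '[[0,0,0],[0,0,0],[0,0,0],[0,0,0],[0,0,0],[0,0,0],[0,0,0],[0,0,0],[0,0,0],[0,0,0],[0,0,0]]'

```text
time: 30.18
ee_pos: [0.5079, -0.3191, 0.1303]
eef_rot: [0.021, 1.0, -0.001, -0.002]
ft_force: [-7.8, -2.6, -0.3]
width: 0.0009
grip_force: 3.6
```

Request:
arm_command --xyz '[[0.002,0,0],[0.004,0,0],[0.006,0,0],[0.008,0,0],[0.01,0,0],[0.012,0,0],[0.012,0,0]]' --rot '[[0,0,0],[0,0,0],[0,0,0],[0,0,0],[0,0,0],[0,0,0],[0,0,0]]'

```text
time: 30.77
ee_pos: [0.5099, -0.3197, 0.1296]
eef_rot: [0.024, 1.0, 0.003, -0.011]
ft_force: [-49.7, 9.4, 27.1]
width: 0.0004
grip_force: 31.2
```

Request:
arm_command --xyz '[[-0.015,0,0],[-0.04,0,0],[-0.06,0,0.01],[-0.07,0,0.04],[-0.08,0,0.08],[-0.1,0,0.12],[-0.12,0,0.13],[-0.12,0,0.13]]' --rot '[[0,0,0],[0,0,0],[0,0,0],[0,0,0],[0,0,0],[0,0,0],[0,0,0],[0,0,0]]' --grip 1

```text
time: 31.43
ee_pos: [0.3997, -0.3208, 0.2647]
eef_rot: [0.023, 1.0, -0.001, 0.003]
ft_force: [0.3, -1.5, -0.3]
width: 0.0462
grip_force: 0.0
```

```bash
cat > e.py <<'E'
from h import *
a=snap('side')[150:300,180:350,::-1]; b=snap('top')[165:285,240:435,::-1]
for n in('side','top'): spots(n,['therm_grip','therm_lens','mat_mid'])
cv2.imwrite('pics/e.png',np.hstack([cv2.resize(a,(340,300),interpolation=3),cv2.resize(b,(455,300),interpolation=3)]))
s=r.read_state();print(s['joint_positions'].round(2) if hasattr(s['joint_positions'],'round') else s['joint_positions'],s['ee_pos'])
E
python3 e.py
```

```text
side therm_grip 0.74 [ 0.51  -0.315  0.082] [287. 278.]
side therm_grip 0.58 [ 0.452 -0.096  0.09 ] [245. 227.]
side therm_grip 0.25 [0.434 0.357 0.09 ] [207. 145.]
side mat_mid 0.63 [ 0.42  -0.081  0.075] [233. 229.]
top therm_grip 0.65 [ 0.447 -0.102  0.095] [297. 237.]
top therm_grip 0.32 [ 0.637 -0.063 -0.001] [283. 182.]
top therm_grip 0.17 [0.426 0.359 0.094] [138. 243.]
top therm_lens 0.56 [ 0.444 -0.164  0.089] [318. 238.]
top therm_lens 0.54 [0.585 0.341 0.092] [147. 190.]
top mat_mid 0.88 [ 0.419 -0.073  0.075] [287. 247.]
top mat_mid 0.52 [ 0.502 -0.426  0.089] [406. 219.]
[-0.26  0.05  0.89  1.74 -0.04  1.37  2.16] [ 0.40223799 -0.31727441  0.25889979]
```

View pics/e.png

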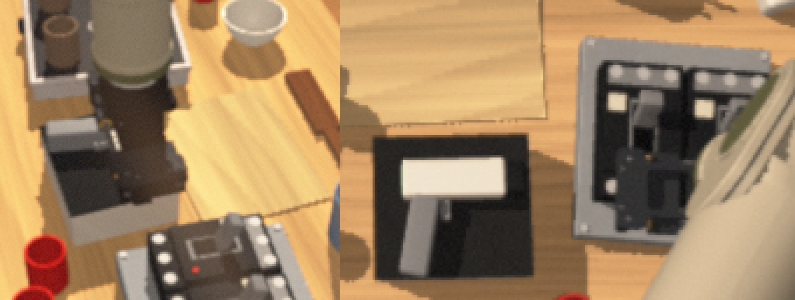

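The right-hand panel shows lever A, at (645,108), leaning away like lever B. The thermometer lies on the mat, barrel from (402,176) to (505,178) and handle towards the robot.

Request:
arm_command --xyz '[[0.003,0.015,0],[0.007,0.035,0],[0.012,0.055,0],[0.016,0.075,0],[0.02,0.095,0],[0.025,0.115,0],[0.03,0.135,-0.005],[0.034,0.155,-0.01],[0.038,0.175,-0.02],[0.042,0.195,-0.03],[0.045,0.207,-0.04],[0.046,0.213,-0.05],[0.046,0.213,-0.06],[0.046,0.213,-0.06],[0.046,0.213,-0.06],[0.046,0.213,-0.06],[0.046,0.213,-0.06]]' --rot '[[0,0,-0.11],[0,0,-0.22],[0,0,-0.34],[0,0,-0.46],[0,0,-0.58],[0,0,-0.7],[0,0,-0.82],[0,0,-0.94],[0,0,-1.06],[0,0,-1.18],[0,0,-1.3],[0,0,-1.42],[0,0,-1.52],[0,0,-1.55],[0,0,-1.55],[0,0,-1.55],[0,0,-1.55]]' --grip 1

```text
time: 33.25
ee_pos: [0.4483, -0.1047, 0.1996]
eef_rot: [0.714, 0.7, -0.0, 0.0]
ft_force: [-1.1, 0.4, -0.6]
width: 0.087
grip_force: 0.0
```

```bash
python3 - <<'E'
from h import *
im=snap('side');cv2.imwrite('pics/f.png',cv2.resize(im[180:260,200:290,::-1],None,fx=6,fy=6,interpolation=3))
spots('side',['therm_grip','therm_lens'])
s=r.read_state();print(np.round(s['joint_positions'],2),s['ee_pos'],s['eef_rot'])
E
```

```text
side therm_grip 0.96 [ 0.452 -0.098  0.089] [245. 227.]
side therm_lens 0.74 [ 0.453 -0.169  0.09 ] [252. 244.]
[-0.45 -0.05  0.57  1.93  0.03  1.25  0.09] [ 0.44823073 -0.10461184  0.1997436 ] [7.13939135e-01 7.00207737e-01 1.32476692e-04 1.34599674e-04]
```

Nothing has shifted, so I descend and grasp.

Request:
arm_command --xyz '[[0.001,0,-0.03],[0.002,0,-0.06],[0.002,0,-0.09],[0.002,0,-0.11],[0.002,0,-0.118],[0.002,0,-0.12],[0.002,0,-0.12]]' --rot '[[0,0,0],[0,0,0],[0,0,0],[0,0,0],[0,0,0],[0,0,0],[0,0,0]]' --squeeze 25

```text
time: 33.98
ee_pos: [0.4504, -0.1046, 0.08]
eef_rot: [0.714, 0.7, 0.0, 0.0]
ft_force: [0.7, 0.7, 0.1]
width: 0.0872
grip_force: 0.0
```

Request:
arm_command --xyz '[[0,0,0],[0,0,0],[0,0,0],[0,0,0],[0,0,0],[0,0,0],[0,0,0],[0,0,0],[0,0,0],[0,0,0]]' --rot '[[0,0,0],[0,0,0],[0,0,0],[0,0,0],[0,0,0],[0,0,0],[0,0,0],[0,0,0],[0,0,0],[0,0,0]]' --grip 0.3 --squeeze 30

```text
time: 34.82
ee_pos: [0.45, -0.1045, 0.0796]
eef_rot: [0.714, 0.7, -0.0, -0.0]
ft_force: [-1.8, 0.3, 2.8]
width: 0.0442
grip_force: 29.6
```

Request:
arm_command --xyz '[[0,0,0.01],[0,0,0.03],[0,0,0.06],[0,0,0.1],[0,0,0.14],[0,0,0.18],[0,0.02,0.21],[0,0.05,0.22],[0,0.08,0.23],[0,0.1,0.24],[0,0.1,0.24]]' --rot '[[0,0,0],[0,0,0],[0,0,0],[0,0,0],[0,0,0],[0,0,0],[0,0,0],[0,0,0],[0,0,0],[0,0,0],[0,0,0]]'

```text
time: 35.73
ee_pos: [0.4503, -0.0, 0.3216]
eef_rot: [0.712, 0.702, 0.001, 0.0]
ft_force: [-0.0, -0.4, -3.3]
width: 0.044
grip_force: 29.5
```

Request:
arm_command --xyz '[[0.004,0.02,0.01],[0.008,0.045,0.02],[0.012,0.07,0.02],[0.016,0.095,0.02],[0.02,0.12,0.02],[0.024,0.145,0.02],[0.028,0.17,0.02],[0.032,0.195,0.02],[0.036,0.22,0.02],[0.04,0.245,0.02],[0.044,0.27,0.01],[0.047,0.295,0],[0.049,0.32,-0.015],[0.049,0.338,-0.03],[0.049,0.348,-0.035],[0.049,0.348,-0.035],[0.049,0.348,-0.035]]' --rot '[[0.08,0,0],[0.17,0,0],[0.26,0,0],[0.35,0,0],[0.44,0,0],[0.53,0,0],[0.62,0,0],[0.71,0,0],[0.8,0,0],[0.89,0,0],[0.98,0,0],[1.07,0,0],[1.16,0,0],[1.24,0,0],[1.31,0,0],[1.31,0,0],[1.31,0,0]]'

```text
time: 37.15
ee_pos: [0.4988, 0.3276, 0.274]
eef_rot: [0.597, 0.583, 0.379, -0.401]
ft_force: [0.2, 0.5, -4.2]
width: 0.0444
grip_force: 29.6
```

```bash
python3 - <<'E'
from h import *
from scipy.spatial.transform import Rotation as R
im=snap('side');cv2.imwrite('pics/g.png',cv2.resize(im[60:260,130:370,::-1],None,fx=3,fy=3,interpolation=3))
spots('side',['therm_grip','therm_lens'])
s=r.read_state();M=R.from_quat(s['eef_rot']).as_matrix();p=np.array(s['ee_pos']);print(s['time'],np.round(s['joint_positions'],2),p,M.round(2).tolist())
f=-M[:,0];l=p+.062*f-.013*M[:,2];d=np.array([.499,.269,.055])-l;print('lens',l,'f',f,'ring in lens x',d@f,'off',(d-(d@f)*f))
E
```

```text
37.3 [ 0.09  0.24 -0.2   1.95 -1.24  1.24  0.5 ] [0.49977175 0.32564689 0.27405574] [[0.04, 1.0, -0.01], [0.39, -0.0, 0.92], [0.92, -0.04, -0.39]]
lens [0.49767804 0.28939566 0.22214751] f [-0.03640057 -0.39178273 -0.91933742] ring in lens x 0.16160750904562468 off [ 0.00720456  0.04291937 -0.01857568]
```

View pics/g.png

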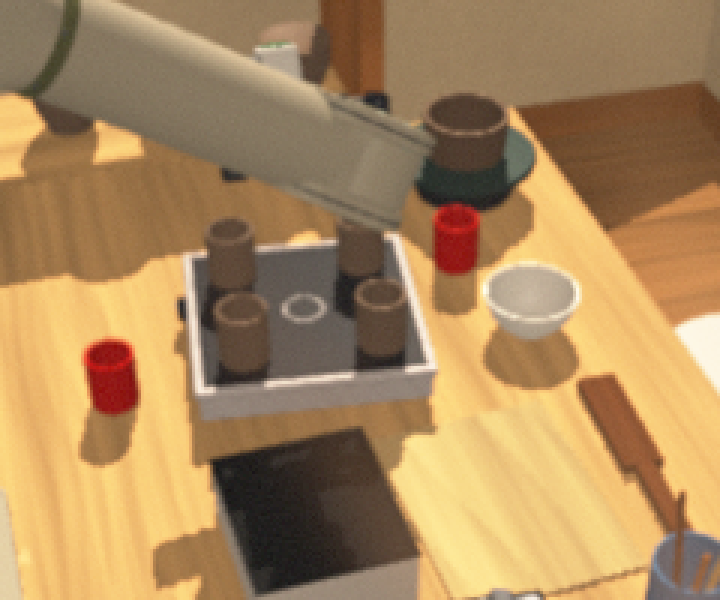

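The picture shows the thermometer (white tip at about (275,55)) held behind the forearm. The plate, the four cups and the ring at (303,308) are undisturbed. Joint 5 is at its limit, so I use a little less tilt.

Request:
arm_command --xyz '[[0.002,0.01,0],[0.004,0.025,0],[0.006,0.04,0],[0.008,0.05,0],[0.008,0.05,0],[0.008,0.05,0],[0.008,0.05,0]]' --rot '[[-0.05,0,0],[-0.1,0,0],[-0.12,0,0],[-0.12,0,0],[-0.12,0,0],[-0.12,0,0],[-0.12,0,0]]'

```text
time: 37.88
ee_pos: [0.5073, 0.3765, 0.2741]
eef_rot: [0.62, 0.604, 0.343, -0.364]
ft_force: [0.2, -0.0, -2.8]
width: 0.0443
grip_force: 29.6
```

```bash
cat > g.py <<'E'
from h import *
from scipy.spatial.transform import Rotation as R
s=r.read_state();M=R.from_quat(s['eef_rot']).as_matrix();p=np.array(s['ee_pos']);print(s['time'],np.round(s['joint_positions'],2),p)
f=-M[:,0];l=p+.062*f-.013*M[:,2];d=np.array([.499,.269,.055])-l;k=d[2]/f[2];print('lens',l,'f',f,'dist',d@f,'move xy by',(d-k*f))
E
python3 g.py
```

```text
37.8833 [-0.02  0.22 -0.23  1.88 -1.15  1.11  0.33] [0.50734475 0.3764856  0.27409438]
lens [0.50536768 0.33426553 0.22690798] f [-0.03477474 -0.49930211 -0.86572982] dist 0.18163451172768194 move xy by [0.00053754 0.0338809  0.        ]
```

Request:
arm_command --xyz '[[0,0.008,-0.007],[0,0.016,-0.014],[0,0.022,-0.02],[0,0.022,-0.02],[0,0.022,-0.02]]' --rot '[[0,0,0],[0,0,0],[0,0,0],[0,0,0],[0,0,0]]'

```text
time: 38.3
ee_pos: [0.5066, 0.3998, 0.2539]
eef_rot: [0.62, 0.604, 0.343, -0.365]
ft_force: [0.5, -0.5, -2.5]
width: 0.0442
grip_force: 29.6
```

```bash
python3 g.py; python3 - <<'E'
from h import *
im=snap('top');cv2.imwrite('pics/i.png',cv2.resize(im[120:300,90:330,::-1],None,fx=3,fy=3,interpolation=3))
spots('top',['therm_grip','therm_lens'])
snap('side');spots('side',['therm_grip','therm_lens'])
E
```

```text
38.3 [-0.04  0.25 -0.26  1.89 -1.17  1.06  0.35] [0.50663364 0.39983718 0.25386328]
lens [0.50466451 0.35765054 0.20664665] f [-0.03505041 -0.49868681 -0.86607329] dist 0.17574451200468308 move xy by [ 0.0004727  -0.00133209  0.        ]
top therm_grip 0.94 [0.503 0.391 0.266] [108. 205.]
top therm_lens 0.95 [0.505 0.356 0.207] [129. 209.]
side therm_grip 0.43 [0.51  0.39  0.263] [223.  95.]
side therm_lens 0.42 [0.513 0.354 0.209] [226. 113.]
```

View pics/i.png

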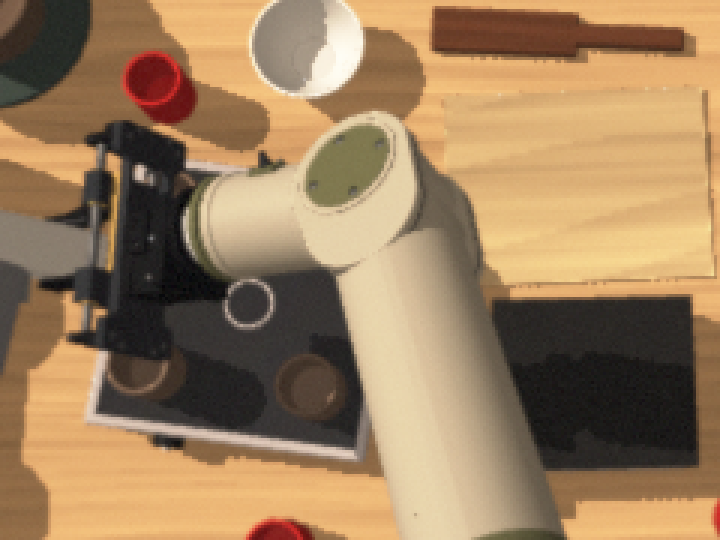

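The gripper is at crop (140,240), left of the ring at (250,303). The networks' lens point agrees with my model to about 2 mm. I hold steady here for more than three seconds.

Request:
arm_command --xyz '[[0,0,0],[0,0,0],[0,0,0],[0,0,0],[0,0,0],[0,0,0],[0,0,0],[0,0,0],[0,0,0],[0,0,0],[0,0,0],[0,0,0],[0,0,0],[0,0,0],[0,0,0],[0,0,0],[0,0,0],[0,0,0],[0,0,0],[0,0,0]]' --rot '[[0,0,0],[0,0,0],[0,0,0],[0,0,0],[0,0,0],[0,0,0],[0,0,0],[0,0,0],[0,0,0],[0,0,0],[0,0,0],[0,0,0],[0,0,0],[0,0,0],[0,0,0],[0,0,0],[0,0,0],[0,0,0],[0,0,0],[0,0,0]]'

```text
time: 40.27
ee_pos: [0.5072, 0.3995, 0.2547]
eef_rot: [0.62, 0.604, 0.344, -0.364]
ft_force: [0.3, -1.0, -2.9]
width: 0.0441
grip_force: 29.6
```

Request:
arm_command --xyz '[[0,0,0],[0,0,0],[0,0,0],[0,0,0],[0,0,0],[0,0,0],[0,0,0],[0,0,0],[0,0,0],[0,0,0],[0,0,0],[0,0,0],[0,0,0],[0,0,0],[0,0,0],[0,0,0],[0,0,0],[0,0,0],[0,0,0],[0,0,0]]' --rot '[[0,0,0],[0,0,0],[0,0,0],[0,0,0],[0,0,0],[0,0,0],[0,0,0],[0,0,0],[0,0,0],[0,0,0],[0,0,0],[0,0,0],[0,0,0],[0,0,0],[0,0,0],[0,0,0],[0,0,0],[0,0,0],[0,0,0],[0,0,0]]'

```text
time: 41.93
ee_pos: [0.5072, 0.3995, 0.2547]
eef_rot: [0.62, 0.604, 0.344, -0.364]
ft_force: [0.2, 0.0, -3.6]
width: 0.0443
grip_force: 29.6
```

```bash
python3 g.py; python3 - <<'E'
from h import *
from scipy.spatial.transform import Rotation as R
s=r.read_state()
# turn to bring back to the grasp orientation
q0=R.from_quat([0.7139,0.7002,0,0]);print((q0*R.from_quat(s['eef_rot']).inv()).as_rotvec())
E
```

```text
41.9333 [-0.04  0.25 -0.26  1.89 -1.17  1.06  0.35] [0.50723631 0.39946732 0.25469842]
lens [0.50531522 0.35728044 0.20748002] f [-0.03393501 -0.49869227 -0.86611456] dist 0.1763042501130156 move xy by [-0.00034094 -0.00048535  0.        ]
[-1.04871336 -0.02039432  0.00583044]
```

Request:
arm_command --xyz '[[0,-0.005,0.02],[-0.002,-0.02,0.04],[-0.005,-0.045,0.06],[-0.01,-0.075,0.06],[-0.014,-0.11,0.06],[-0.018,-0.145,0.06],[-0.022,-0.18,0.06],[-0.026,-0.215,0.06],[-0.03,-0.25,0.06],[-0.034,-0.285,0.05],[-0.038,-0.32,0.04],[-0.042,-0.355,0.03],[-0.046,-0.39,0.02],[-0.05,-0.425,0.01],[-0.053,-0.46,0],[-0.056,-0.485,-0.02],[-0.057,-0.5,-0.04],[-0.057,-0.5035,-0.055],[-0.057,-0.5035,-0.055],[-0.057,-0.5035,-0.055]]' --rot '[[-0.05,0,0],[-0.12,-0.002,0],[-0.2,-0.004,0.001],[-0.28,-0.006,0.002],[-0.36,-0.007,0.002],[-0.44,-0.009,0.003],[-0.52,-0.01,0.003],[-0.6,-0.012,0.003],[-0.68,-0.013,0.004],[-0.76,-0.015,0.004],[-0.84,-0.016,0.005],[-0.92,-0.018,0.005],[-1.0,-0.02,0.006],[-1.04,-0.02,0.006],[-1.049,-0.02,0.006],[-1.049,-0.02,0.006],[-1.049,-0.02,0.006],[-1.049,-0.02,0.006],[-1.049,-0.02,0.006],[-1.049,-0.02,0.006]]'

```text
time: 43.6
ee_pos: [0.4499, -0.1035, 0.1996]
eef_rot: [0.714, 0.7, -0.0, -0.001]
ft_force: [1.2, -0.6, -2.3]
width: 0.0441
grip_force: 29.5
```

Request:
arm_command --xyz '[[0,0,0],[0,0,0],[0,0,0]]' --rot '[[0,0,0],[0,0,0],[0,0,0]]'

```text
time: 43.85
ee_pos: [0.4509, -0.1034, 0.2007]
eef_rot: [0.714, 0.701, 0.0, 0.001]
ft_force: [-0.1, -0.7, -2.9]
width: 0.0441
grip_force: 29.5
```

Request:
arm_command --xyz '[[0,0,-0.02],[0,0,-0.05],[0,0,-0.08],[0,0,-0.1],[0,0,-0.109],[0,0,-0.113],[0,0,-0.115],[0,0,-0.116],[0,0,-0.117],[0,0,-0.118],[0,0,-0.119],[0,0,-0.12],[0,0,-0.12]]' --rot '[[0,0,0],[0,0,0],[0,0,0],[0,0,0],[0,0,0],[0,0,0],[0,0,0],[0,0,0],[0,0,0],[0,0,0],[0,0,0],[0,0,0],[0,0,0]]'

```text
time: 44.93
ee_pos: [0.4504, -0.1041, 0.0798]
eef_rot: [0.714, 0.7, -0.0, 0.0]
ft_force: [0.3, 0.7, -1.6]
width: 0.0442
grip_force: 29.5
```

Request:
arm_command --xyz '[[0,0,-0.0005],[0,0,-0.001],[0,0,-0.0015],[0,0,-0.0015]]' --rot '[[0,0,0],[0,0,0],[0,0,0],[0,0,0]]'

```text
time: 45.27
ee_pos: [0.4505, -0.1041, 0.0796]
eef_rot: [0.714, 0.7, -0.0, 0.0]
ft_force: [-7.1, 0.9, 15.3]
width: 0.0442
grip_force: 29.6
```

Contact made: I release and lift away.

Request:
arm_command --xyz '[[0,0,0.001],[0,0,0.001],[0,0,0.001],[0,0,0.001],[0,0,0.001],[0,0,0.001]]' --rot '[[0,0,0],[0,0,0],[0,0,0],[0,0,0],[0,0,0],[0,0,0]]' --grip 1

```text
time: 45.77
ee_pos: [0.4502, -0.104, 0.0791]
eef_rot: [0.714, 0.7, -0.0, -0.0]
ft_force: [-0.2, 0.3, -0.3]
width: 0.0761
grip_force: 0.0
```

Request:
arm_command --xyz '[[0,0,0.015],[0,0,0.04],[0,0,0.08],[0,0,0.12],[-0.02,0,0.16],[-0.05,0,0.19],[-0.05,0,0.2],[-0.05,0,0.2]]' --rot '[[0,0,0],[0,0,0],[0,0,0],[0,0,0],[0,0,0],[0,0,0],[0,0,0],[0,0,0]]'

```text
time: 46.43
ee_pos: [0.4007, -0.1044, 0.2829]
eef_rot: [0.714, 0.7, 0.002, 0.003]
ft_force: [0.9, -0.6, 0.5]
width: 0.0868
grip_force: 0.0
```

```bash
python3 - <<'E'
from h import *
snap('side','fin.png',(130,90,390,310),2.6)
b=snap('top','fint.png',(90,120,440,300),2.2)
for n in('side','top'): spots(n,['therm_grip','mat_mid','bowl','brush_jar','paddle'])
print(r.read_state()['ee_pos'])
E
```

```text
side therm_grip 0.87 [ 0.453 -0.096  0.09 ] [245. 227.]
side therm_grip 0.55 [0.415 0.2   0.088] [211. 171.]
side therm_grip 0.27 [ 0.452 -0.166  0.093] [251. 242.]
side mat_mid 0.77 [ 0.418 -0.081  0.076] [233. 229.]
side mat_mid 0.55 [0.412 0.198 0.087] [211. 172.]
side bowl 0.65 [0.777 0.222 0.001] [306. 169.]
side brush_jar 0.95 [ 0.751 -0.283 -0.001] [357. 269.]
side paddle 0.71 [ 0.81  -0.039  0.003] [343. 212.]
top therm_grip 0.88 [ 0.45  -0.103  0.094] [297. 236.]
top mat_mid 0.83 [ 0.421 -0.07   0.077] [286. 246.]
top mat_mid 0.28 [0.569 0.183 0.088] [201. 196.]
top bowl 0.75 [ 0.777  0.222 -0.   ] [195. 139.]
top bowl 0.55 [ 0.803 -0.046  0.   ] [277. 132.]
top brush_jar 0.9 [ 0.747 -0.285 -0.001] [351. 149.]
top paddle 0.68 [ 0.803 -0.042  0.003] [276. 132.]
[ 0.40023479 -0.10401186  0.27889673]
```

View pics/fin.png

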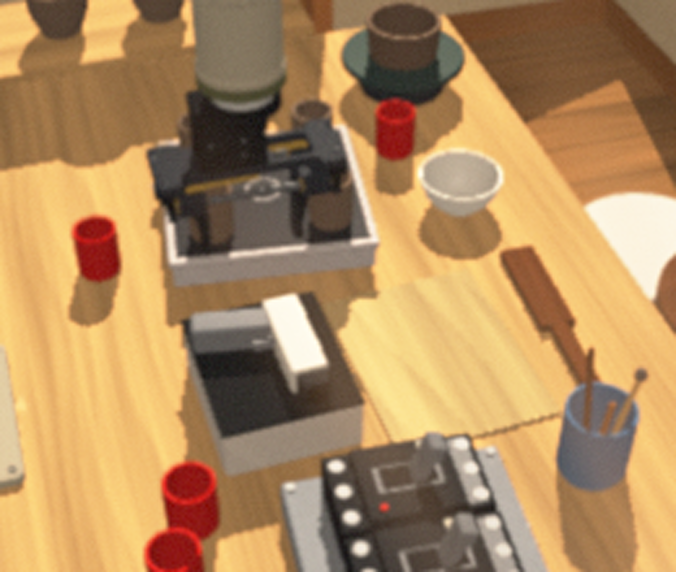

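View pics/fint.png

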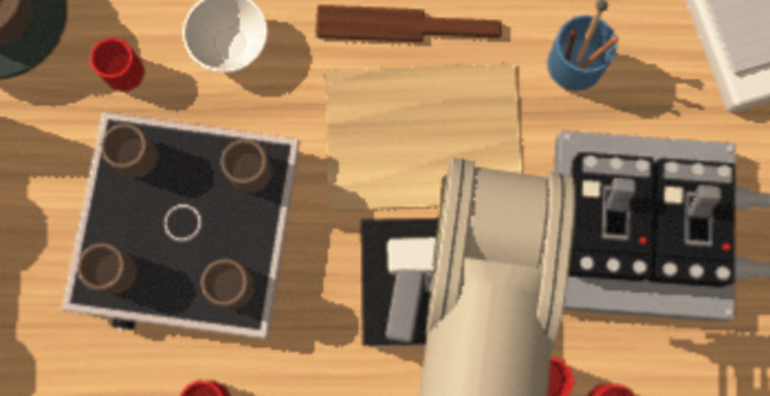

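The four cups stand clear on the plate and the ring at (183,222) is bare. Levers A (620,192) and B (703,200) lean the same way, on. The thermometer lies flat on its mat, and the bowl, jar and paddle have not moved.

```bash
python3 -c "
from bench import r
print(r.close_job())"
```

```text
the job is handed in; nothing more can be done
None
```

The job is handed in at about 47 s of the 210 s allowed, with no verdict returned: four cups stand on the plate, the breaker was pushed off and thrown on, the ring was read for over three seconds, and the thermometer lies back on its mat.

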